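# Fish the long ruler out of the counter case

### The arm

A 6-joint arm with a two-finger parallel gripper is mounted at the origin on the work surface. World frame = base frame: x ahead of the robot, y to its left, z up, the work surface at z = 0. Lengths are in m, angles in degrees, forces in N, time in s.
With the tool pointing down it reaches from about 0.4 to 0.825 m from the base axis. Payload 7 kg.
Tool frame: the origin (TCP) lies on the centre line of the jaws, within the pads' length; the fingertips stand 8 mm ahead of it and the grasp point (between the pads) lies 11 mm behind it; z points along the fingers, y is the line along which they close (so a half turn about z gives the same grasp; the last joint's range is limited). The gripper opens to 88 mm and grips with 3 to 60 N. Pads are 19 mm wide; open, the fingers measure 130 mm over their backs; the gripper's body (78 mm by 193 mm) begins 47 mm behind the grasp point.
Start: joints at [-50.93, 20.546, 0.682, 0, -70.136, -16.507], TCP at [0.259, -0.623, 0.212] pointing down, gripper open.
Joint ranges: [-176.03, 176.03], [-82.01, 121.73], [-58.28, 71.71], [-173.87, 95.51], [-174.79, -0.11], [-173.66, 173.66]. Speed limits (degrees/s): [136.94, 136.94, 172.46, 180, 180, 180].

### API

Orientations are given as [roll, pitch, yaw] about the fixed x, y, z axes, in that order (R = Rz(yaw) Ry(pitch) Rx(roll)).
In Python, from plant import r gives the robot as it stands.
- The arm moves only by the tool carry_out, never from a script. Its argument "targets" is a list of rows, each a list of 6 numbers: the shift along the tool's x, y, z scaled (see below), then the turn, a rotation vector about the tool's x, y, z scaled (see below). A call has 1 to 5 rows; each row shifts and turns the commanded pose from where the row before left it, along the tool's axes as they then stand; what a row does not reach is not made up. The controller multiplies each number of a shift by 0.5 m and each number of a turn by 60 degrees. A row lasts 1/8 s, in which the tool goes at most 62.5 mm and 10.7 degrees, less where a joint would pass 70% of its speed; a pose out of reach is approached as far as the arm can. A call with a number of a shift or a turn outside -1 to 1 is refused whole. A call with a gripper value outside its range is refused whole. "hand" is the opening, from 0 (shut) to 1 (fully open), set as the call begins (left out, the last holds). The fingers move at their own pace and stop on an object; "squeeze" is the grip in N (left out, the last holds). Time passes only in rows, so rows that do not move let the fingers close. It gives the time, the measured TCP pose, the force, the opening and the grip force at its end, in the units of the state.
- r.get_state(): the state, without advancing time (a new reading comes with each control period).
- r.capture(name): name is "scene" or "top" or "wrist"; returns the picture (400x640x3 uint8, red, green, blue); there is no depth.
- r.camera_info(name): a dict with "K" (3x3 intrinsics, pixels), "eye" and "attitude" of the camera in the world. Camera axes: x right, y down, z forward; pixel columns grow to the right and rows downward; lengths in m; the calibration is good to about 2 mm. A picture is of the moment at which its call begins: read the wrist's pose just before it. camera_info takes no time and is no camera call; for the wrist camera it gives the pose at the moment of the call.
- r.close_job(): hands the job in; it is judged then, once.
The state is a dict: "time_s": time; "joints": joint angles; "qd": joint speeds; "joint_torque": joint torques, N m; "tcp_pos": TCP position; "eef_rot": TCP orientation; "contact_force": force on the tool from outside, world axes, zero at the start; "moment": the same for the moment, N m; "gripper_width": finger opening in m; "gripper_force": force on a finger pad.
Only numpy, scipy, OpenCV 4.12 (cv2) and the standard library are available. Lean on these libraries where they do the work, as an engineer would, in place of code of your own. Each camera call takes 0.05 s, during which the arm holds its last target. There are 200 camera calls.

### The job

A customer wants the long 30 cm wooden ruler that lies among other stationery in the small clear display case on the counter. The opening in the case's fixed top is shorter than the ruler, so tilt it and bring it out end first; leave everything else where it is. Finish still gripping the ruler, holding it still and roughly level with all of it at least 5 cm above the top of the case.

Things in the scene. Friction and masses are not known exactly. Their poses are not given: they have to be found in the camera images.
- case: Clear display case, white frame, fixed to the counter: 262 (x) x 432 (y, the long way) x 124 mm high. Origin: centre of its underside, z up. Floor 8 mm thick, walls 6 mm (inside 250 x 420 mm). Fixed top 6 mm thick, its underside 118 mm and upper face 124 mm above the counter, with one opening in the middle; clear covers close both ends (from 105 mm out to the end walls along +y and -y).
- case_opening (a point): Centre of the rectangular opening in the case's top, level with the top's upper face; axes as the case. The opening is 220 mm along x and 210 mm along y; 15 mm rims of the top run inside the long walls.
- ruler: The wanted ruler: flat pale wooden bar 30 (x) x 300 (y) x 8 mm (z), dark ticks on top, about 60 g. Origin: centre of its underside. Starts flat on the case floor, nearly along the case's y, both ends under the covers, its middle within 30 mm of the opening's middle along y and 30 to 46 mm off the case's middle line in x (either side).
- ruler_end_a (a point): Middle of the ruler's end face at its +y end (150 mm from the middle, half its thickness up).
- ruler_end_b (a point): Middle of the ruler's end face at its -y end.
- short_ruler: Like the ruler but only 150 mm long (30 x 150 x 8 mm), flat on the case floor on the other side of the middle line. Not wanted, to be left. Origin: centre of its underside.
- eraser: White eraser 20 x 50 x 12 mm lying on the case floor, beside the -x wall under the +y cover. To be left. Origin: centre of underside.
- sharpener: Metal pencil sharpener 16 x 26 x 12 mm lying on the case floor, beside the +x wall under the -y cover. To be left. Origin: centre of underside.
- toy_car: Toy car 30 x 66 x 33 mm standing on the case's +y cover, in the +x corner. To be left. Origin: centre of underside.
- tape_roll: Roll of tape, 56 mm across, 19 mm high, lying on the case's -y cover, in the +x corner. To be left. Origin: centre of underside.
- stacking_toy: Ring stacking toy, 100 mm across, 112 mm high, on the counter left of the case. To be left. Origin: centre of underside.
- notebook: Spiral notebook 148 x 210 x 17 mm lying on the counter right of the case. To be left. Origin: centre of underside.
- glue_pot: Small glue bottle, 48 mm across, 95 mm high, on the counter right of the case. To be left. Origin: centre of underside.

How it is judged (in metres and radians):
On the way, in this order (a step that is already met when the one before it is completed fails the run):
1. the long ruler is gripped between the fingers inside the case (contact force between ruler and the fingers above 2 N and z of each of ruler_end_a, ruler_end_b in the frame of case below 0.13 m), for 0.2 s.
2. the tilted ruler pokes up through the opening, one end out, the other still inside the case (angle between ruler's own z axis and vertical above 0.2 rad and ((z of ruler_end_a in the frame of case above 0.14 m and z of ruler_end_b in the frame of case below 0.118 m) or (z of ruler_end_b in the frame of case above 0.14 m and z of ruler_end_a in the frame of case below 0.118 m))), for 0.1 s.
At the end, for the whole second after the job is handed in: The fingers still grip the long ruler; both its ends are at least 40 mm above the upper face of the case's top, it is level within 0.3 rad, still, and nothing but the fingers touches it; every other thing is within 30 mm of where it started (contact force between ruler and the fingers above 2 N and z of each of ruler_end_a, ruler_end_b in the frame of case above 0.164 m and angle between ruler's own z axis and vertical below 0.3 rad and linear speed of ruler below 0.03 m/s and angular speed of ruler below 0.2 rad/s and contact force between ruler and case below 0.05 N and contact force between ruler and short_ruler below 0.05 N and contact force between ruler and eraser below 0.05 N and contact force between ruler and sharpener below 0.05 N and contact force between ruler and toy_car below 0.05 N and contact force between ruler and tape_roll below 0.05 N and contact force between ruler and stacking_toy below 0.05 N and contact force between ruler and notebook below 0.05 N and contact force between ruler and glue_pot below 0.05 N and distance of each of short_ruler, eraser, sharpener, toy_car, tape_roll, stacking_toy, notebook, glue_pot from where it was at the start of the episode below 0.03 m); the arm keeps its last pose, push and grip.
It fails at once if another article was moved by more than 30 mm (distance of any of short_ruler, eraser, sharpener, toy_car, tape_roll, stacking_toy, notebook, glue_pot from where it was at the start of the episode above 0.03 m).
It also fails if it takes over 42 s, if anything falls off the work surface, if the arm or the gripper's body presses on something with over 40 N, if the wrist force passes 120 N, or if a joint passes its speed limit or range.

## Working session

There is one attempt and no reset: what is moved stays moved. The work goes in short steps, Python scripts to look and compute and a tool call to move; the robot and the scene stay as the last step left them, time stands still between calls to the robot, and variables do not carry over. Pictures are saved under pics/ and viewed, at most 10 in all, crops included, and the job is handed in when it is done.

Besides the shell and the picture viewer there is one more tool, called after "Request:" as name(argument=value, ...) on one line, values as JSON. carry_out: Moves the arm, as the interface text tells. Its arguments: {"type":"object","properties":{"targets":{"type":"array","items":{"type":"array","items":{"type":"number","minimum":-1,"maximum":1}}},"hand":{"type":"number"},"squeeze":{"type":"number"}},"required":["targets"]}

```bash
ls; mkdir -p pics; python3 - <<'E'
from plant import r
import cv2
s=r.get_state(); print(s['time_s'],s['tcp_pos'],s['eef_rot'],s['gripper_width'])
for n in ("scene","top"):
    im=r.capture(n); cv2.imwrite(f"pics/{n}0.png",im[:,:,::-1])
    c=r.camera_info(n); print(n,c)
E
```

```text
pics
0.0 [ 0.25876213 -0.62288622  0.21061847] [ 1.79905332e+02 -8.90101321e-03 -1.57446284e+02] 0.08763752378142517
scene {'K': array([[381.95945899,   0.        , 318.13304257],
       [  0.        , 381.95945899, 201.37948621],
       [  0.        ,   0.        ,   1.        ]]), 'eye': array([ 1.09385674, -0.41853618,  0.97947921]), 'attitude': array([-1.43287837e+02,  1.46907388e-02,  5.20363792e+01])}
top {'K': array([[438.11359132,   0.        , 317.47508795],
       [  0.        , 438.11359132, 197.91743189],
       [  0.        ,   0.        ,   1.        ]]), 'eye': array([ 0.4362865 , -0.04241284,  1.34255544]), 'attitude': array([-173.49082522,    0.87220827,  -89.12538332])}
```

View pics/scene0.png

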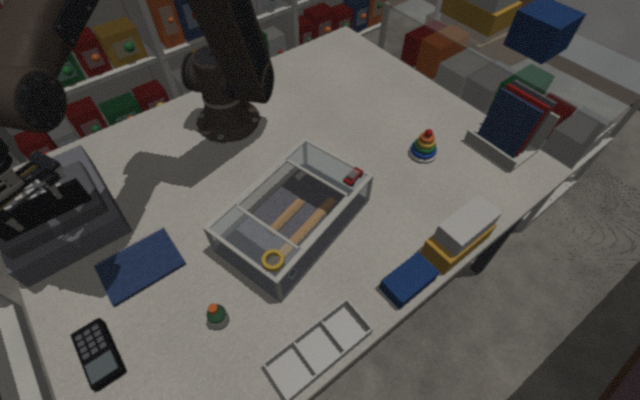

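View pics/top0.png

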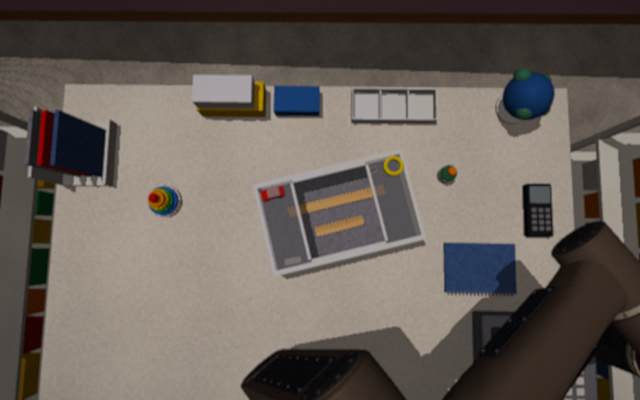

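The top view shows the case with its outer corners near (255,186), (402,153), (424,240) and (277,273). The long ruler runs (290,212)–(383,188) and the short one (316,231)–(363,220). I'll measure both and zoom in to check.

```bash
cat > h.py <<'E'
import numpy as np, cv2
from scipy.spatial.transform import Rotation as R
from plant import r
def cast(name,px,z,c=None):
    c=c or r.camera_info(name); px=np.atleast_2d(px).astype(float)
    d=np.c_[px,np.ones(len(px))]@np.linalg.inv(c['K']).T@R.from_euler('xyz',c['attitude'],degrees=True).as_matrix().T
    e=np.array(c['eye']); return e+d*((z-e[2])/d[:,2])[:,None]
def proj(name,P,c=None):
    c=c or r.camera_info(name)
    q=(np.atleast_2d(P)-c['eye'])@R.from_euler('xyz',c['attitude'],degrees=True).as_matrix()@c['K'].T
    return q[:,:2]/q[:,2:]
E
python3 - <<'E'
from h import *
im=cv2.imread("pics/top0.png"); hsv=cv2.cvtColor(im,cv2.COLOR_BGR2HSV)
m=cv2.inRange(hsv,(8,60,80),(25,255,255)); m[:170]=0;m[245:]=0;m[:,:270]=0;m[:,420:]=0
n,l,st,ce=cv2.connectedComponentsWithStats(m)
for i in range(1,n):
    if st[i,4]>60:
        ys,xs=np.where(l==i); rc=cv2.minAreaRect(np.c_[xs,ys].astype(np.float32)); b=cv2.boxPoints(rc)
        w=cast("top",b,.016); print(st[i],rc); print(w.round(4).tolist(), np.linalg.norm(np.diff(w,axis=0),axis=1))
c=im[145:285,245:435]; cv2.imwrite("pics/crop0.png",cv2.resize(c,None,fx=4,fy=4,interpolation=cv2.INTER_CUBIC))
print(cast("top",[(255,186),(402,153),(424,240),(277,273)],.124).round(4).tolist())
E
```

```text
[375 185  10  10  72] ((379.558837890625, 189.73529052734375), (8.973817825317383, 8.00367546081543), 75.96376037597656)
[[0.6252, -0.1936, 0.016], [0.6315, -0.2173, 0.016], [0.6048, -0.2238, 0.016], [0.5985, -0.2002, 0.016]] [0.02446833 0.02748519 0.02441095]
[299 187  74  27 788] ((335.7116394042969, 200.37295532226562), (10.955400466918945, 74.00785827636719), 76.37300109863281)
[[0.5686, 0.0377, 0.016], [0.6251, -0.1808, 0.016], [0.5925, -0.1887, 0.016], [0.5362, 0.0292, 0.016]] [0.22572411 0.03354537 0.22507921]
[288 207   8  10  61] ((291.75, 211.25), (8.629109382629395, 6.864064693450928), 78.69007110595703)
[[0.5562, 0.0707, 0.016], [0.5606, 0.0503, 0.016], [0.5348, 0.0446, 0.016], [0.5304, 0.065, 0.016]] [0.02088157 0.02635208 0.02083451]
[314 215  51  22 546] ((339.0882568359375, 225.3529510498047), (10.914102554321289, 50.447410583496094), 75.96376037597656)
[[0.5011, -0.0086, 0.016], [0.5403, -0.1563, 0.016], [0.5083, -0.1644, 0.016], [0.4693, -0.0171, 0.016]] [0.15284422 0.03297137 0.15241243]
[[0.6064, 0.1546, 0.124], [0.7059, -0.2585, 0.124], [0.4622, -0.3175, 0.124], [0.3657, 0.0864, 0.124]]
```

View pics/crop0.png

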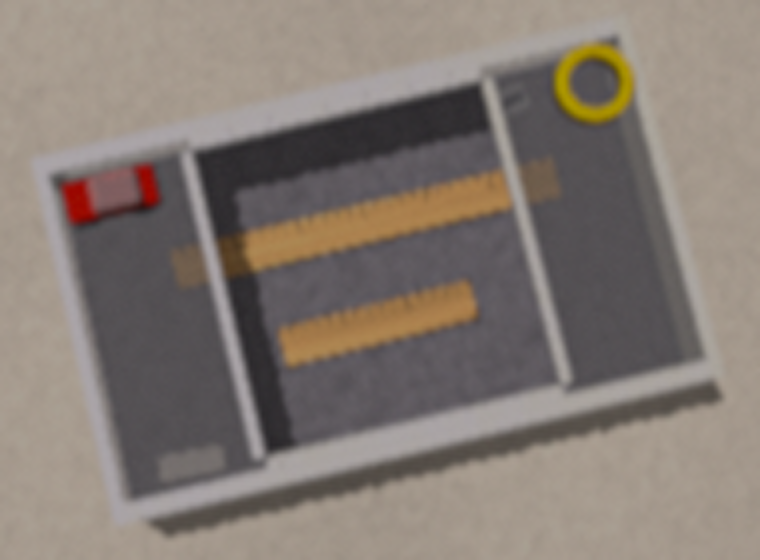

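The crop shows everything clearly. The case's outer corners are near crop (35,158), (625,20), (718,362) and (120,520). The long ruler spans (172,270)–(557,178), with the short one below it. I'll fit the case frame and put each thing into it.

```bash
python3 - <<'E'
from h import *
f=lambda L:[(245+(u-1.5)/4,145+(v-1.5)/4) for u,v in L]
O=cast("top",f([(35,158),(625,20),(718,362),(120,520)]),.124)
print("edges",np.linalg.norm(np.roll(O,-1,0)-O,axis=1))
# opening edges: bars' inner edges (at top face)
P=cast("top",f([(197,150),(266,455),(482,83),(560,388)]),.124)
print("open",[np.linalg.norm(P[i]-P[j]) for i,j in((0,1),(2,3),(0,2),(1,3))],P.mean(0),O.mean(0))
rl=cast("top",f([(172,250),(180,287),(550,158),(560,193)]),.016)
sh=cast("top",f([(278,328),(288,365),(468,282),(477,315)]),.016)
im=cv2.imread("pics/top0.png");hsv=cv2.cvtColor(im,cv2.COLOR_BGR2HSV)
m=cv2.inRange(hsv,(8,50,60),(28,255,255)); 
def box(a):
    k=np.zeros_like(m);cv2.fillPoly(k,[np.array(a,np.int32)],255);k&=m
    ys,xs=np.where(k); rc=cv2.minAreaRect(np.c_[xs,ys].astype(np.float32)); return cast("top",cv2.boxPoints(rc),.016)
rl2=box([(284,200),(386,180),(390,198),(288,222)])
sh2=box([(310,222),(365,210),(370,225),(315,242)])
yd=(O[0]+O[3]-O[1]-O[2])/2; yaw=np.degrees(np.arctan2(-yd[0],yd[1])); 
cy=(P[0]+P[1]-P[2]-P[3])/2; print("yaw outer",yaw,"yaw bars (perp)",np.degrees(np.arctan2(-(P[0]-P[2])[0],(P[0]-P[2])[1])))
xe=(O[0]+O[1]-O[2]-O[3]); print("yaw xedge",np.degrees(np.arctan2(xe[1],xe[0])))
for C in (O.mean(0),P.mean(0)):
  for n,b in(("ruler",rl),("ruler2",rl2),("short",sh),("short2",sh2)):
    q=(b-C)@R.from_euler('z',yaw,degrees=True).as_matrix()
    print(n,q[:,:2].round(4).tolist(),q.mean(0)[:2].round(4))
# gripper in scene view
s=r.get_state(); T=R.from_euler('xyz',s['eef_rot'],degrees=True).as_matrix(); 
for v in((0,0,0),(0,.0965,-.058),(0,-.0965,-.058),(.0965,0,-.058),(-.0965,0,-.058)): print(v,proj("scene",s['tcp_pos']+T@np.array(v)).round(0))
print(r.camera_info("wrist"),s['tcp_pos'])
cv2.imwrite("pics/wrist0.png",r.capture("wrist")[:,:,::-1])
E
```

```text
edges [0.42762589 0.24805861 0.42639727 0.25914303]
open [np.float64(0.21811913518253478), np.float64(0.21994230640594087), np.float64(0.20623484141170856), np.float64(0.20811342045693232)] [ 0.53778935 -0.08129061  0.124     ] [ 0.54103007 -0.08029983  0.124     ]
yaw outer 14.80975793760006 yaw bars (perp) 14.121733713827254
yaw xedge 14.746325300400505
ruler [[0.0549, 0.1415], [0.026, 0.1422], [0.0535, -0.1551], [0.0256, -0.1555]] [ 0.04   -0.0067]
ruler2 [[0.057, 0.1432], [0.0561, -0.1557], [0.0216, -0.155], [0.0226, 0.1431]] [ 0.0393 -0.0061]
short [[-0.0222, 0.0774], [-0.0511, 0.0768], [-0.0232, -0.0706], [-0.049, -0.0709]] [-0.0364  0.0032]
short2 [[-0.0203, 0.0803], [-0.0201, -0.0733], [-0.0538, -0.073], [-0.0539, 0.0802]] [-0.037   0.0036]
ruler [[0.0582, 0.1416], [0.0294, 0.1423], [0.0569, -0.155], [0.029, -0.1554]] [ 0.0434 -0.0066]
ruler2 [[0.0604, 0.1433], [0.0594, -0.1556], [0.025, -0.1548], [0.026, 0.1432]] [ 0.0427 -0.006 ]
short [[-0.0188, 0.0776], [-0.0477, 0.0769], [-0.0198, -0.0705], [-0.0456, -0.0708]] [-0.033   0.0033]
short2 [[-0.0169, 0.0804], [-0.0167, -0.0732], [-0.0504, -0.0728], [-0.0505, 0.0803]] [-0.0336  0.0037]
(0, 0, 0) [[ 42. 215.]]
(0, 0.0965, -0.058) [[ 63. 173.]]
(0, -0.0965, -0.058) [[-11. 231.]]
(0.0965, 0, -0.058) [[  2. 185.]]
(-0.0965, 0, -0.058) [[ 56. 217.]]
{'K': array([[300.4565033 ,   0.        , 322.26119566],
       [  0.        , 300.4565033 , 196.96013544],
       [  0.        ,   0.        ,   1.        ]]), 'eye': array([ 0.19262941, -0.6504445 ,  0.383815  ]), 'attitude': array([ 1.64593310e+02, -4.35685155e-02,  1.12498414e+02])} [ 0.25877746 -0.6229028   0.21069326]
```

View pics/wrist0.png

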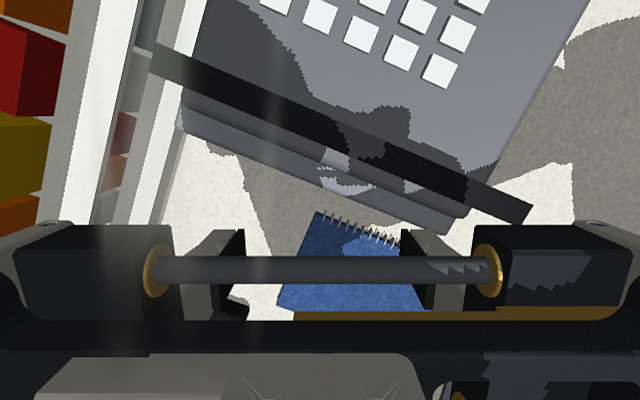

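The wrist view shows a wide parallel gripper whose long body side runs along the closing axis, with the fingers at (220,270) and (430,270). With the ruler about 41 mm off centre, the 193 mm body won't go through the 220 mm opening for a straight grip. My plan has three parts:
- Turn the gripper 90° and nudge the short ruler out about 10 mm.
- Push the long ruler towards the middle line.
- Grip it, tilt it and bring it out.

First I'll move above the case.

```bash
cat >> h.py <<'E'
C=np.array([.5393,-.0808]); YAW=14.6
def W(x,y): # case mm -> world xy
    a=np.radians(YAW); return C+np.array([[np.cos(a),-np.sin(a)],[np.sin(a),np.cos(a)]])@np.array([x,y])/1e3
def inv(p):
    a=np.radians(YAW); return (np.array([[np.cos(a),np.sin(a)],[-np.sin(a),np.cos(a)]])@(np.array(p[:2])-C))*1e3
def Rt(yaw,rx=0,ry=0): # tool-down with yaw relative to case, then body turns rx, ry deg
    return R.from_euler('xyz',[180,0,yaw+YAW],degrees=True)*R.from_euler('xyz',[rx,ry,0],degrees=True)
def go(x,y,z,Rg,n=None):
    """rows (shift/0.5, turn/60) from measured pose to case x,y mm, height z mm"""
    s=r.get_state(); p=np.array(s['tcp_pos']); Ra=R.from_euler('xyz',s['eef_rot'],degrees=True)
    g=np.r_[W(x,y),z/1e3]; rv=(Ra.inv()*Rg).as_rotvec(degrees=True)
    n=n or int(np.ceil(max(np.linalg.norm(g-p)/.055,np.linalg.norm(rv)/9.5,1)))
    step=R.from_rotvec(rv/n,degrees=True); Rc=Ra
    print("t",round(s['time_s'],2),"case",inv(p).round(1),"z",(p[2]*1e3).round(1),"F",np.round(s['contact_force'],1),"w",round(s['gripper_width']*1e3,1),"gf",round(s['gripper_force'],1),"rotleft",rv.round(1))
    for i in range(n):
        d=Rc.inv().apply((g-p)/n)/.5; print([*d.round(3).tolist(),*(rv/n/60).round(3).tolist()]); Rc=Rc*step
E
python3 - <<'E'
from h import *
go(0,-2,300,Rt(180))
E
```

```text
t 0.15 case [-408.1 -454. ] z 210.8 F [ 0.1 -1.2  0.9] w 87.6 gf 0.0 rotleft [ 0.1 -0.   8. ]
[-0.078, 0.065, -0.015, 0.0, -0.0, 0.011]
[-0.077, 0.066, -0.015, 0.0, -0.0, 0.011]
[-0.076, 0.067, -0.015, 0.0, -0.0, 0.011]
[-0.075, 0.068, -0.015, 0.0, -0.0, 0.011]
[-0.075, 0.069, -0.015, 0.0, -0.0, 0.011]
[-0.074, 0.07, -0.015, 0.0, -0.0, 0.011]
[-0.073, 0.07, -0.015, 0.0, -0.0, 0.011]
[-0.072, 0.071, -0.015, 0.0, -0.0, 0.011]
[-0.071, 0.072, -0.015, 0.0, -0.0, 0.011]
[-0.071, 0.073, -0.015, 0.0, -0.0, 0.011]
[-0.07, 0.074, -0.015, 0.0, -0.0, 0.011]
[-0.069, 0.075, -0.015, 0.0, -0.0, 0.011]
```

Request:
carry_out(targets=[[-0.078, 0.065, -0.015, 0, 0, 0.011], [-0.077, 0.066, -0.015, 0, 0, 0.011], [-0.076, 0.067, -0.015, 0, 0, 0.011], [-0.075, 0.068, -0.015, 0, 0, 0.011], [-0.075, 0.069, -0.015, 0, 0, 0.011]], hand=0)

```text
time_s: 0.78
tcp_pos: [0.3763, -0.3966, 0.2492]
eef_rot: [180.0, -0.0, -160.8]
contact_force: [0.9, 0.6, -0.2]
gripper_width: 0.0433
gripper_force: 0.0
```

Request:
carry_out(targets=[[-0.074, 0.07, -0.015, 0, 0, 0.011], [-0.073, 0.07, -0.015, 0, 0, 0.011], [-0.072, 0.071, -0.015, 0, 0, 0.011], [-0.071, 0.072, -0.015, 0, 0, 0.011], [-0.071, 0.073, -0.015, 0, 0, 0.011]])

```text
time_s: 1.4
tcp_pos: [0.4931, -0.1715, 0.2868]
eef_rot: [180.0, 0.0, -164.1]
contact_force: [0.5, -1.1, -0.0]
gripper_width: 0.0007
gripper_force: 0.0
```

Request:
carry_out(targets=[[-0.07, 0.074, -0.015, 0, 0, 0.011], [-0.069, 0.075, -0.015, 0, 0, 0.011], [0, 0, 0, 0, 0, 0]])

```text
time_s: 1.78
tcp_pos: [0.5409, -0.08, 0.3015]
eef_rot: [180.0, 0.0, -165.2]
contact_force: [-0.5, 0.0, -0.0]
gripper_width: 0.0
gripper_force: 0.0
```

```bash
python3 - <<'E'
from h import *
go(0,-2,300,Rt(180))
c=r.camera_info("wrist"); im=r.capture("wrist")[:,:,::-1]; cv2.imwrite("pics/wrist1.png",im)
a=[W(*p) for p in((110,105),(110,-105),(-110,-105),(-110,105))]
print(proj("wrist",np.c_[a,[.124]*4],c).round(1).tolist())
import pickle; pickle.dump(c,open("c1.pkl","wb"))
E
```

```text
t 1.77 case [1.8 0.4] z 301.5 F [-0.5  0.  -0. ] w 0.0 gf 0.0 rotleft [0.  0.  0.2]
[0.004, -0.005, 0.003, 0.0, 0.0, 0.004]
[[403.6, 259.7], [240.0, 259.2], [225.9, 75.6], [418.7, 76.2]]
```

View pics/wrist1.png

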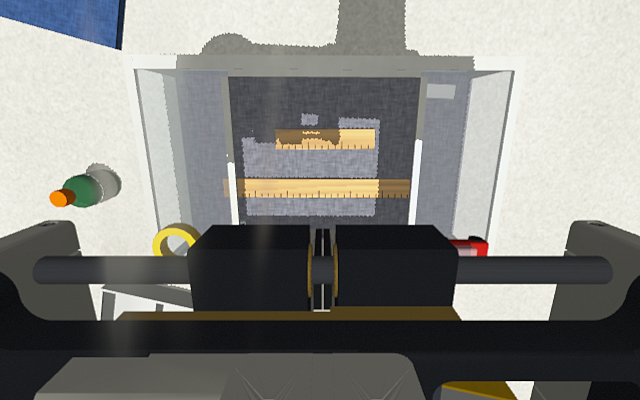

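The wrist view has both rulers well placed: the long one at (223–411, 180–197), the short at (275–375, 129–150). The opening's far rim is at row ~77 and the bars are at columns ~229 and ~422. The fingers are thin at the tips. I'll refine the case centre and ruler positions from this view.

```bash
python3 - <<'E'
from h import *
import pickle; c=pickle.load(open("c1.pkl","rb")); im=cv2.imread("pics/wrist1.png"); g=cv2.GaussianBlur(cv2.cvtColor(im,cv2.COLOR_BGR2GRAY),(3,3),0).astype(int)
for row in (90,100,115,205,212): print(row,"L",g[row,218:242].tolist(),"R",g[row,405:432].tolist())
for col in (250,330,400): print(col,g[62:84,col].tolist())
hsv=cv2.cvtColor(im,cv2.COLOR_BGR2HSV); m=cv2.inRange(hsv,(10,60,60),(28,255,255))
for nm,(r0,r1) in {"long":(172,205),"short":(122,158)}.items():
    ys,xs=np.where(m[r0:r1,200:420]); pts=np.c_[xs+200,ys+r0].astype(np.float32)
    b=cv2.boxPoints(cv2.minAreaRect(pts)); print(nm,b.round(1).tolist(),[inv(q).round(1).tolist() for q in cast("wrist",b,.016,c)])
E
```

```text
90 L [137, 137, 137, 141, 144, 144, 143, 143, 144, 144, 125, 91, 75, 77, 80, 81, 78, 77, 77, 78, 77, 75, 76, 77] R [80, 80, 81, 84, 88, 89, 87, 83, 79, 77, 78, 81, 80, 82, 106, 136, 145, 143, 142, 141, 142, 154, 172, 180, 180, 179, 179]
100 L [136, 138, 137, 136, 138, 141, 142, 142, 143, 144, 141, 119, 86, 75, 79, 80, 79, 78, 77, 78, 82, 83, 81, 82] R [79, 83, 85, 84, 82, 82, 83, 84, 85, 84, 83, 80, 80, 101, 133, 144, 142, 142, 142, 143, 142, 139, 136, 134, 132, 130, 130]
115 L [135, 136, 136, 136, 136, 137, 142, 144, 144, 144, 146, 146, 125, 89, 75, 80, 84, 83, 81, 83, 86, 87, 86, 85] R [77, 78, 79, 82, 82, 81, 78, 77, 78, 77, 76, 83, 109, 138, 147, 144, 144, 144, 144, 141, 135, 132, 132, 134, 135, 137, 138]
205 L [138, 138, 137, 137, 136, 136, 137, 138, 138, 137, 134, 139, 176, 226, 246, 244, 244, 246, 233, 177, 106, 76, 76, 75] R [81, 81, 76, 86, 147, 222, 249, 246, 245, 246, 241, 202, 147, 127, 134, 136, 135, 134, 132, 131, 132, 136, 139, 139, 138, 136, 136]
212 L [132, 131, 132, 133, 134, 133, 133, 134, 137, 138, 137, 137, 157, 202, 238, 244, 242, 244, 248, 214, 135, 85, 78, 80] R [76, 75, 79, 119, 193, 241, 248, 245, 246, 248, 218, 156, 128, 131, 133, 134, 136, 137, 137, 136, 135, 135, 135, 133, 133, 135, 135]
250 [145, 144, 144, 144, 144, 144, 143, 143, 144, 143, 143, 144, 145, 139, 113, 86, 79, 80, 79, 79, 81, 83]
330 [145, 145, 145, 145, 146, 146, 146, 146, 146, 146, 146, 146, 148, 145, 126, 96, 77, 75, 77, 79, 81, 81]
400 [141, 141, 141, 141, 141, 141, 139, 133, 134, 140, 141, 140, 141, 140, 128, 102, 81, 77, 76, 75, 77, 77]
long [[223.0, 178.0], [410.0, 178.0], [410.0, 197.0], [223.0, 197.0]] [[26.4, -154.2], [25.5, 136.8], [56.2, 139.3], [57.1, -156.8]]
short [[274.8999938964844, 129.0], [374.0, 128.0], [374.20001220703125, 148.5], [275.1000061035156, 149.5]] [[-48.3, -70.5], [-50.2, 77.1], [-19.9, 78.9], [-17.9, -71.4]]
```

```bash
python3 - <<'E'
from h import *
import pickle; c=pickle.load(open("c1.pkl","rb"))
for nm,px in {"L":[(228.7,90),(230.8,115),(237.7,205)],"R":[(419.2,90),(417.2,115),(409,205)],"rim":[(250,76.3),(330,76.9),(400,76.9)]}.items():
    print(nm,[inv(q).round(1).tolist() for q in cast("wrist",px,.118,c)])
E
```

```text
L [[-95.6, -104.9], [-68.6, -104.6], [39.1, -104.5]]
R [[-96.3, 108.6], [-69.3, 108.7], [38.4, 107.9]]
rim [[-110.0, -80.1], [-109.7, 8.5], [-109.9, 86.1]]
```

The casts agree with the known sizes: rim at x=-110, yaw right, case centre y about +1.8, long ruler x centre 41, short −34. Next I'll descend between the rulers.

```bash
python3 - <<'E'
from h import *
go(3,0,40,Rt(180))
E
```

```text
t 1.82 case [ 0.6 -0.6] z 301.2 F [-0.8 -0.1  0.4] w 0.8 gf 0.0 rotleft [ 0.  -0.   0.2]
[-0.001, 0.0, 0.104, 0.0, -0.0, 0.001]
[-0.001, 0.0, 0.104, 0.0, -0.0, 0.001]
[-0.001, 0.0, 0.104, 0.0, -0.0, 0.001]
[-0.001, 0.0, 0.104, 0.0, -0.0, 0.001]
[-0.001, 0.0, 0.104, 0.0, -0.0, 0.001]
```

Request:
carry_out(targets=[[-0.001, 0, 0.104, 0, 0, 0.001], [-0.001, 0, 0.104, 0, 0, 0.001], [-0.001, 0, 0.104, 0, 0, 0.001], [-0.001, 0, 0.104, 0, 0, 0.001], [-0.001, 0, 0.104, 0, 0, 0.001]])

```text
time_s: 2.45
tcp_pos: [0.5414, -0.0831, 0.0402]
eef_rot: [-180.0, 0.0, -165.7]
contact_force: [0.7, -0.1, -0.0]
gripper_width: 0.0004
gripper_force: 0.0
```

```bash
python3 - <<'E'
from h import *
go(3,0,19,Rt(180),1); go(-19,0,19,Rt(180),3)
E
```

```text
t 2.45 case [ 1.5 -2.8] z 40.2 F [ 0.7 -0.1 -0. ] w 0.4 gf 0.0 rotleft [-0.   0.  -0.3]
[-0.003, 0.006, 0.042, -0.0, 0.0, -0.005]
t 2.45 case [ 1.5 -2.8] z 40.2 F [ 0.7 -0.1 -0. ] w 0.4 gf 0.0 rotleft [-0.   0.  -0.3]
[0.014, 0.002, 0.014, -0.0, 0.0, -0.002]
[0.014, 0.002, 0.014, -0.0, 0.0, -0.002]
[0.014, 0.002, 0.014, -0.0, 0.0, -0.002]
```

Request:
carry_out(targets=[[-0.002, 0.002, 0.022, 0, 0, 0], [0, 0, 0.02, 0, 0, 0], [0, 0, 0, 0, 0, 0]])

```text
time_s: 2.82
tcp_pos: [0.5435, -0.081, 0.0215]
eef_rot: [-180.0, 0.1, -165.7]
contact_force: [-0.0, 0.8, -0.3]
gripper_width: 0.0004
gripper_force: 0.0
```

Request:
carry_out(targets=[[0.012, 0, 0, 0, 0, 0], [0.012, 0, 0, 0, 0, 0], [0.012, 0, 0, 0, 0, 0], [0.007, 0, 0, 0, 0, 0], [0, 0, 0, 0, 0, 0]])

```text
time_s: 3.45
tcp_pos: [0.5217, -0.0862, 0.0207]
eef_rot: [-180.0, 0.0, -165.7]
contact_force: [0.4, -0.8, 1.3]
gripper_width: 0.0003
gripper_force: 0.0
```

```bash
cat >> h.py <<'E'
def rulers():
    c=r.camera_info("wrist"); im=r.capture("wrist")[:,:,::-1]
    out=[]
    for nm in("wrist","top"):
        if nm=="top": c=r.camera_info("top"); im=r.capture("top")[:,:,::-1]
        hsv=cv2.cvtColor(np.ascontiguousarray(im),cv2.COLOR_BGR2HSV); m=cv2.inRange(hsv,(10,60,60),(28,255,255))
        k=np.zeros_like(m); q=proj(nm,np.c_[[W(*p) for p in((108,103),(108,-103),(-108,-103),(-108,103))],[.016]*4],c)
        cv2.fillPoly(k,[q.astype(np.int32)],255); m&=k
        for ct in cv2.findContours(m,cv2.RETR_EXTERNAL,cv2.CHAIN_APPROX_NONE)[0]:
            if cv2.contourArea(ct)>80:
                b=cv2.boxPoints(cv2.minAreaRect(ct)); print(nm,[inv(p).round(0).tolist() for p in cast(nm,b,.016,c)])
E
python3 - <<'E'
from h import *
go(-19,0,45,Rt(180),1); rulers()
E
```

```text
t 3.45 case [-18.4  -0.8] z 20.7 F [ 0.4 -0.8  1.3] w 0.3 gf 0.0 rotleft [-0.   0.  -0.3]
[0.001, 0.002, -0.049, -0.0, 0.0, -0.004]
wrist [[22.0, -101.0], [24.0, 103.0], [48.0, 106.0], [47.0, -105.0]]
wrist [[22.0, -103.0], [23.0, -89.0], [27.0, -90.0], [27.0, -104.0]]
wrist [[-10.0, 6.0], [-10.0, 9.0], [29.0, 9.0], [29.0, 6.0]]
wrist [[29.0, -11.0], [-10.0, -11.0], [-10.0, -7.0], [29.0, -8.0]]
wrist [[-50.0, -70.0], [-51.0, 78.0], [-20.0, 82.0], [-19.0, -73.0]]
top [[90.0, 105.0], [91.0, -104.0], [-55.0, -103.0], [-56.0, 104.0]]
```

```bash
python3 - <<'E'
from h import *
im=r.capture("wrist")[:,:,::-1]; cv2.imwrite("pics/wrist2.png",im)
print(r.get_state()['contact_force'])
E
```

```text
[-0.0255046  -0.25017269  0.07463337]
```

View pics/wrist2.png

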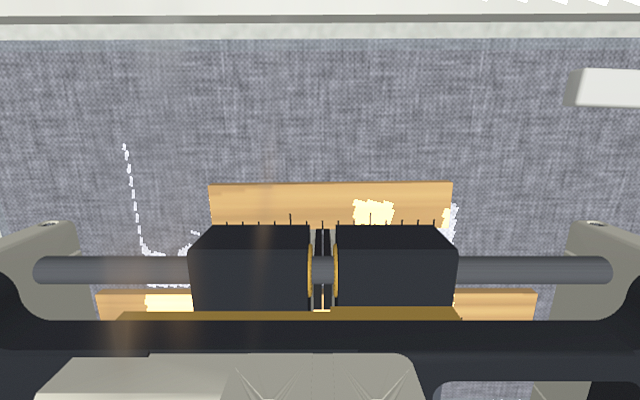

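```bash
python3 - <<'E'
from h import *
s=r.get_state(); c=r.camera_info("wrist"); T=R.from_euler('xyz',s['eef_rot'],degrees=True).as_matrix(); p=np.array(s['tcp_pos'])
for v in((0,0,.008),(.0095,0,.008),(-.0095,0,.008),(.0095,.02,.008),(0,0,-.011),(.0095,.021,-.05),(.0095,.044,.008),(.0095,-.044,.008)): print(v,proj("wrist",p+T@np.array(v),c).round(0))
print(T.T@(np.array(c['eye'])-p), (T.T@R.from_euler('xyz',c['attitude'],degrees=True).as_matrix()).round(2))
im=cv2.imread("pics/wrist2.png"); cv2.imwrite("pics/w2c.png",cv2.resize(im[170:330,180:470],None,fx=2.7,fy=2.7,interpolation=cv2.INTER_CUBIC))
E
```

```text
(0, 0, 0.008) [[322. 229.]]
(0.0095, 0, 0.008) [[322. 216.]]
(-0.0095, 0, 0.008) [[322. 243.]]
(0.0095, 0.02, 0.008) [[354. 215.]]
(0, 0, -0.011) [[322. 242.]]
(0.0095, 0.021, -0.05) [[369. 257.]]
(0.0095, 0.044, 0.008) [[391. 215.]]
(0.0095, -0.044, 0.008) [[253. 216.]]
[ 0.07170242  0.00019138 -0.17310254] [[-0.   -0.96 -0.27]
 [ 1.   -0.   -0.  ]
 [ 0.   -0.27  0.96]]
```

View pics/w2c.png

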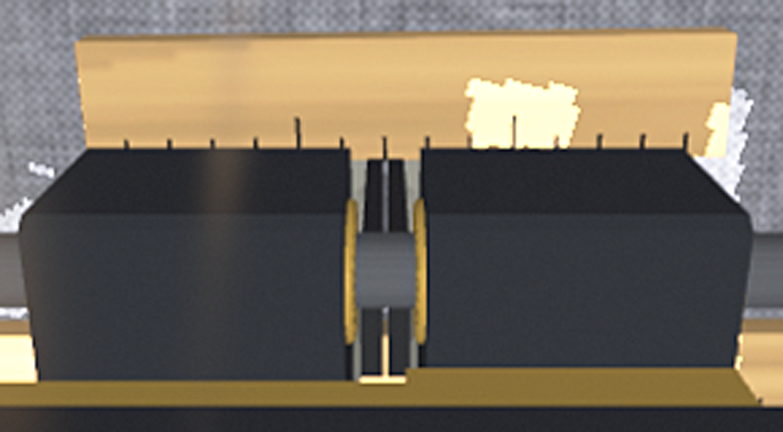

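The close-up suggests the fingertips may sit higher than I assumed: the tip edge is at row ~228, not 216, and the short ruler has hardly moved. I'll go back to mid-gap and feel for the floor in small steps.

Request:
carry_out(targets=[[-0.021, 0, 0, 0, 0, 0], [-0.022, 0, 0, 0, 0, 0], [0, 0, 0.005, 0, 0, 0], [0, 0, 0, 0, 0, 0]])

```text
time_s: 4.1
tcp_pos: [0.5423, -0.0809, 0.0175]
eef_rot: [180.0, -0.1, -165.7]
contact_force: [-0.1, -0.2, -0.8]
gripper_width: 0.0003
gripper_force: 0.0
```

Request:
carry_out(targets=[[0, 0, 0.004, 0, 0, 0], [0, 0, 0, 0, 0, 0]])

```text
time_s: 4.35
tcp_pos: [0.5424, -0.0809, 0.0159]
eef_rot: [180.0, -0.0, -165.7]
contact_force: [0.3, 0.5, -0.0]
gripper_width: 0.0005
gripper_force: 0.0
```

Request:
carry_out(targets=[[0, 0, 0.004, 0, 0, 0], [0, 0, 0, 0, 0, 0]])

```text
time_s: 4.6
tcp_pos: [0.5426, -0.0809, 0.014]
eef_rot: [180.0, -0.0, -165.7]
contact_force: [-0.6, 0.3, 0.5]
gripper_width: 0.0007
gripper_force: 0.0
```

Request:
carry_out(targets=[[0, 0, 0.006, 0, 0, 0], [0, 0, 0, 0, 0, 0]])

```text
time_s: 4.85
tcp_pos: [0.5425, -0.0809, 0.0108]
eef_rot: [180.0, -0.0, -165.7]
contact_force: [0.0, 0.1, 0.5]
gripper_width: 0.0005
gripper_force: 0.0
```

Request:
carry_out(targets=[[0, 0, 0.006, 0, 0, 0], [0, 0, 0, 0, 0, 0]])

```text
time_s: 5.1
tcp_pos: [0.5425, -0.0809, 0.0078]
eef_rot: [180.0, -0.0, -165.7]
contact_force: [0.5, 0.5, 0.7]
gripper_width: 0.0005
gripper_force: 0.0
```

Request:
carry_out(targets=[[0, 0, 0.006, 0, 0, 0], [0, 0, 0, 0, 0, 0]])

```text
time_s: 5.35
tcp_pos: [0.5425, -0.0809, 0.0048]
eef_rot: [180.0, -0.0, -165.7]
contact_force: [1.1, -0.9, -0.5]
gripper_width: 0.0006
gripper_force: 0.0
```

Request:
carry_out(targets=[[0, 0, 0.006, 0, 0, 0], [0, 0, 0, 0, 0, 0]])

```text
time_s: 5.6
tcp_pos: [0.5425, -0.0809, 0.0018]
eef_rot: [180.0, -0.0, -165.7]
contact_force: [-0.4, 0.0, -0.0]
gripper_width: 0.0004
gripper_force: 0.0
```

Request:
carry_out(targets=[[0, 0, 0.004, 0, 0, 0], [0, 0, 0, 0, 0, 0]])

```text
time_s: 5.85
tcp_pos: [0.5427, -0.0808, -0.0001]
eef_rot: [180.0, -0.0, -165.7]
contact_force: [0.8, 1.0, -0.7]
gripper_width: 0.0001
gripper_force: 0.0
```

Request:
carry_out(targets=[[0, 0, 0.004, 0, 0, 0], [0, 0, 0, 0, 0, 0]])

```text
time_s: 6.1
tcp_pos: [0.5426, -0.0809, -0.0021]
eef_rot: [180.0, -0.0, -165.7]
contact_force: [-0.4, 0.9, -0.1]
gripper_width: 0.0004
gripper_force: 0.0
```

```bash
python3 - <<'E'
from h import *
go(0,0,0,Rt(180),1)
im=r.capture("scene")[:,:,::-1]; print(proj("scene",np.r_[W(0,0),.05]))
im2=r.capture("wrist")[:,:,::-1]
a=cv2.resize(im[140:300,200:380],None,fx=3,fy=3,interpolation=cv2.INTER_CUBIC); b=im2[150:350,190:460]
H=480; b=cv2.resize(b[:, 60:205],(230,H)); cv2.imwrite("pics/s2.png",np.hstack([a,b]))
E
```

```text
t 6.1 case [ 3.2 -0.9] z -2.1 F [-0.4  0.9 -0.1] w 0.4 gf 0.0 rotleft [ 0.  -0.  -0.3]
[0.006, 0.002, -0.004, 0.0, -0.0, -0.004]
[[292.92175557 214.4209623 ]]
```

View pics/s2.png

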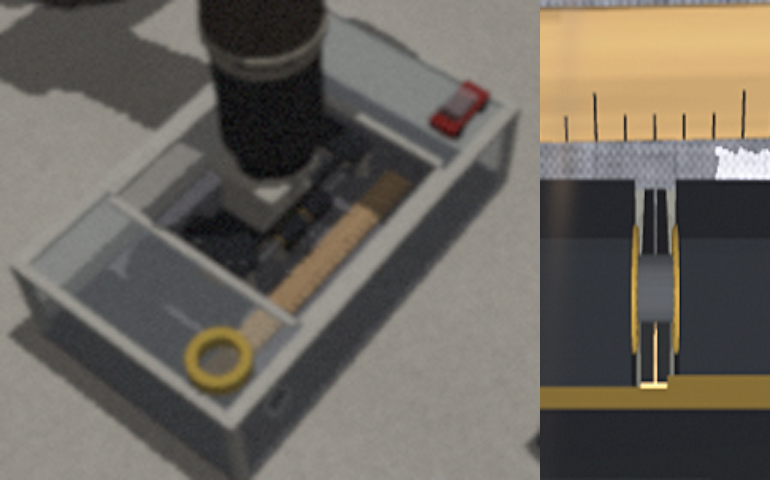

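The scene crop shows the gripper deep in the case and still clear of the floor. The wrist strip shows the short ruler's ticked edge at the crop's row 140, ahead of the finger. The tips really are about 14 mm behind the reported TCP, so I'll use that offset. I'll go on down to touch the floor.

Request:
carry_out(targets=[[0, 0, 0.004, 0, 0, 0], [0, 0, 0, 0, 0, 0]])

```text
time_s: 6.45
tcp_pos: [0.5426, -0.0809, -0.0041]
eef_rot: [180.0, -0.0, -165.7]
contact_force: [0.2, -0.3, -1.5]
gripper_width: -0.0001
gripper_force: 0.0
```

Request:
carry_out(targets=[[0, 0, 0.003, 0, 0, 0], [0, 0, 0, 0, 0, 0]])

```text
time_s: 6.7
tcp_pos: [0.5426, -0.0809, -0.0056]
eef_rot: [-180.0, -0.0, -165.7]
contact_force: [-0.3, -0.8, -0.4]
gripper_width: 0.0002
gripper_force: 0.0
```

Request:
carry_out(targets=[[0, 0, 0.003, 0, 0, 0], [0, 0, 0, 0, 0, 0]])

```text
time_s: 6.95
tcp_pos: [0.5429, -0.0808, -0.0067]
eef_rot: [-180.0, 0.0, -165.6]
contact_force: [-0.4, 0.8, 4.0]
gripper_width: 0.0003
gripper_force: 2.0
```

The floor contact came at reported z=-6.6 mm, so the tip is 14.6 mm behind the reported TCP. I'll lift 2 mm and push the short ruler outwards.

Request:
carry_out(targets=[[0, 0, -0.005, 0, 0, 0], [0.013, 0, 0, 0, 0, 0], [0.013, 0, 0, 0, 0, 0], [0.012, 0, 0, 0, 0, 0], [0.01, 0, 0, 0, 0, 0]])

```text
time_s: 7.58
tcp_pos: [0.519, -0.0869, -0.0044]
eef_rot: [180.0, -0.0, -165.7]
contact_force: [0.5, 1.2, 0.7]
gripper_width: 0.0003
gripper_force: 0.1
```

Request:
carry_out(targets=[[0, 0, 0, 0, 0, 0], [-0.01, 0, -0.06, 0, 0, 0], [-0.05, 0, -0.06, 0, 0, 0]])

```text
time_s: 7.95
tcp_pos: [0.5476, -0.0796, 0.0561]
eef_rot: [180.0, -0.1, -165.7]
contact_force: [2.1, -0.6, -0.5]
gripper_width: 0.0005
gripper_force: 0.0
```

```bash
python3 - <<'E'
from h import *
rulers(); go(0,0,0,Rt(180),1)
# tip target: tool origin such that the tip (14.6 mm behind TCP) is at case x,y,z
def tip(x,y,z,Rg):
    d=Rg.apply([0,0,14.6]); a=np.radians(YAW); dc=np.array([np.cos(a)*d[0]+np.sin(a)*d[1],-np.sin(a)*d[0]+np.cos(a)*d[1]])
    return x+dc[0],y+dc[1],z+d[2],Rg
Rg=Rt(180,0,-12); print(tip(75,-3,60,Rg)[:3]); go(*tip(75,-3,60,Rg)); print(tip(75,-3,12.5,Rg)[:3])
E
```

```text
wrist [[101.0, -105.0], [87.0, -103.0], [88.0, 102.0], [102.0, 104.0]]
wrist [[32.0, 7.0], [32.0, 10.0], [79.0, 11.0], [79.0, 7.0]]
wrist [[79.0, -14.0], [32.0, -13.0], [32.0, -9.0], [79.0, -10.0]]
wrist [[25.0, 90.0], [25.0, 102.0], [37.0, 104.0], [37.0, 91.0]]
wrist [[-63.0, -70.0], [-62.0, 79.0], [-33.0, 82.0], [-34.0, -73.0]]
top [[-32.0, 80.0], [-33.0, -73.0], [-66.0, -72.0], [-65.0, 80.0]]
top [[130.0, 99.0], [82.0, -113.0], [-15.0, -90.0], [32.0, 120.0]]
t 8.05 case [14.2 -1.5] z 59.1 F [-0.2  0.4 -0.4] w 0.4 gf 0.0 rotleft [-0.1  0.4 -0.2]
[0.029, 0.003, 0.118, -0.002, 0.007, -0.003]
(np.float64(78.03551068593929), np.float64(-2.9999999999999982), np.float64(45.719045029286434))
t 8.05 case [14.2 -1.5] z 59.1 F [-0.2  0.4 -0.4] w 0.4 gf 0.0 rotleft [ -0.1 -11.6  -0.2]
[-0.064, -0.001, 0.014, -0.001, -0.097, -0.001]
[-0.062, -0.001, 0.02, -0.001, -0.097, -0.001]
(np.float64(78.03551068593929), np.float64(-2.9999999999999982), np.float64(-1.7809549707135641))
```

The short ruler is now at −33..−63, moved 13 mm, which is within tolerance. Next I'll go around outside the long ruler with a 12° lean and push it inward.

Request:
carry_out(targets=[[-0.064, -0.001, 0.014, 0, -0.097, 0], [-0.062, -0.001, 0.02, 0, -0.097, 0], [0, 0, 0, 0, 0, 0]])

```text
time_s: 8.43
tcp_pos: [0.6095, -0.0648, 0.0407]
eef_rot: [180.0, 11.5, -165.7]
contact_force: [0.8, 0.6, 0.6]
gripper_width: 0.0004
gripper_force: 0.0
```

```bash
python3 - <<'E'
from h import *
go(78,-3,-1.8,Rt(180,0,-12),2)
E
```

```text
t 8.43 case [71.9 -2.2] z 40.7 F [0.8 0.6 0.6] w 0.4 gf 0.0 rotleft [-0.  -0.5 -0.3]
[0.003, -0.001, 0.043, -0.0, -0.004, -0.002]
[0.003, -0.001, 0.043, -0.0, -0.004, -0.002]
```

Request:
carry_out(targets=[[-0.012, 0, 0.003, 0, -0.008, 0], [0.008, 0, 0.042, 0, 0, 0], [0.008, 0, 0.04, 0, 0, 0], [0, 0, 0, 0, 0, 0]])

```text
time_s: 8.93
tcp_pos: [0.6163, -0.063, -0.0016]
eef_rot: [180.0, 11.9, -165.7]
contact_force: [0.4, 0.3, 0.5]
gripper_width: 0.0002
gripper_force: 0.0
```

```bash
python3 - <<'E'
from h import *
go(78,-3,-1.8,Rt(180,0,-12),1)
go(40,-3,-1.8,Rt(180,0,-12),3)
E
```

```text
t 8.93 case [79.  -2.2] z -1.6 F [0.4 0.3 0.5] w 0.2 gf 0.0 rotleft [-0.  -0.1 -0.3]
[0.002, -0.002, -0.0, -0.001, -0.002, -0.004]
t 8.93 case [79.  -2.2] z -1.6 F [0.4 0.3 0.5] w 0.2 gf 0.0 rotleft [-0.  -0.1 -0.3]
[0.025, -0.001, -0.005, -0.0, -0.001, -0.001]
[0.025, -0.001, -0.005, -0.0, -0.001, -0.001]
[0.025, -0.001, -0.005, -0.0, -0.001, -0.001]
```

Request:
carry_out(targets=[[0.02, 0, -0.0042, 0, 0, 0], [0.02, 0, -0.0042, 0, 0, 0], [0.02, 0, -0.0042, 0, 0, 0], [0.019, 0, -0.004, 0, 0, 0], [0, 0, 0, 0, 0, 0]])

```text
time_s: 9.55
tcp_pos: [0.5777, -0.073, -0.0]
eef_rot: [180.0, 12.1, -165.7]
contact_force: [-0.7, 0.3, 0.8]
gripper_width: 0.0006
gripper_force: 0.0
```

Request:
carry_out(targets=[[-0.015, 0, -0.06, 0, 0, 0], [-0.01, 0, -0.12, 0, 0.1, 0], [0, 0, -0.12, 0, 0.1, 0], [0, 0, -0.1, 0, 0, 0], [0, 0, 0, 0, 0, 0]])

```text
time_s: 10.18
tcp_pos: [0.5682, -0.0758, 0.2033]
eef_rot: [-179.9, 0.6, -165.6]
contact_force: [0.3, -0.7, -0.2]
gripper_width: 0.0007
gripper_force: 0.0
```

```bash
python3 - <<'E'
from h import *
rulers(); go(10,46,230,Rt(90))
E
```

```text
wrist [[-7.0, -104.0], [-6.0, 102.0], [24.0, 105.0], [23.0, -106.0]]
wrist [[-64.0, -70.0], [-63.0, 79.0], [-33.0, 81.0], [-34.0, -71.0]]
top [[-33.0, 80.0], [-34.0, -73.0], [-66.0, -72.0], [-65.0, 80.0]]
top [[22.0, 105.0], [20.0, -104.0], [-11.0, -103.0], [-8.0, 105.0]]
top [[128.0, 99.0], [86.0, -110.0], [28.0, -98.0], [70.0, 111.0]]
t 10.28 case [26.4 -1.8] z 198.8 F [-0.8  0.2 -0.1] w 0.2 gf 0.0 rotleft [ 0.2  0.2 89.7]
[0.003, 0.01, -0.006, 0.0, 0.0, 0.15]
[0.005, 0.009, -0.006, 0.0, 0.0, 0.15]
[0.006, 0.008, -0.006, 0.0, 0.0, 0.15]
[0.007, 0.007, -0.006, 0.0, 0.0, 0.15]
[0.008, 0.006, -0.006, 0.0, 0.0, 0.15]
[0.009, 0.004, -0.006, 0.0, 0.0, 0.15]
[0.01, 0.003, -0.006, 0.0, 0.0, 0.15]
[0.01, 0.001, -0.006, 0.0, 0.0, 0.15]
[0.01, -0.0, -0.006, 0.0, 0.0, 0.15]
[0.01, -0.002, -0.006, 0.0, 0.0, 0.15]
```

The long ruler is now parallel at x −6.5..23.5 and the short one is at −33.5, so the gripper fits. I'll turn 90° above the case.

Request:
carry_out(targets=[[0.003, 0.009, -0.006, 0, 0, 0.15], [0.005, 0.008, -0.006, 0, 0, 0.15], [0.006, 0.007, -0.006, 0, 0, 0.15], [0.007, 0.006, -0.006, 0, 0, 0.15], [0.008, 0.005, -0.006, 0, 0, 0.15]], hand=0.42, squeeze=10)

```text
time_s: 10.9
tcp_pos: [0.5505, -0.0572, 0.2118]
eef_rot: [180.0, -0.0, 149.0]
contact_force: [0.0, 0.2, 0.0]
gripper_width: 0.0362
gripper_force: 0.0
```

Request:
carry_out(targets=[[0.008, 0.004, -0.006, 0, 0, 0.15], [0.008, 0.003, -0.006, 0, 0, 0.15], [0.008, 0.001, -0.006, 0, 0, 0.15], [0.008, 0, -0.006, 0, 0, 0.15], [0.008, -0.002, -0.006, 0, 0, 0.15]])

```text
time_s: 11.52
tcp_pos: [0.5444, -0.0656, 0.2254]
eef_rot: [179.6, -2.7, 106.8]
contact_force: [-0.2, 0.8, -0.1]
gripper_width: 0.0368
gripper_force: 0.0
```

Request:
carry_out(targets=[[0, 0, 0, 0, 0, 0]])

```text
time_s: 11.65
tcp_pos: [0.5449, -0.0683, 0.2253]
eef_rot: [179.6, -2.6, 106.6]
contact_force: [0.3, 0.0, -0.7]
gripper_width: 0.0365
gripper_force: 0.0
```

```bash
python3 - <<'E'
from h import *
rulers()
go(9,36,100,Rt(90)); 
E
```

```text
wrist [[-98.0, -82.0], [-80.0, -82.0], [-80.0, -101.0], [-98.0, -101.0]]
wrist [[-65.0, -62.0], [-62.0, 79.0], [-32.0, 80.0], [-33.0, -62.0]]
wrist [[-9.0, -97.0], [-5.0, 104.0], [24.0, 104.0], [24.0, -98.0]]
top [[-32.0, 80.0], [-32.0, 25.0], [-65.0, 25.0], [-66.0, 80.0]]
top [[17.0, 105.0], [16.0, 33.0], [-8.0, 34.0], [-8.0, 105.0]]
top [[51.0, 119.0], [137.0, 95.0], [75.0, -127.0], [-10.0, -103.0]]
t 11.75 case [ 8.7 11.5] z 225.5 F [ 0.3  0.  -0.5] w 36.8 gf 0.0 rotleft [ 0.3 -2.6  2.2]
[0.012, 0.0, 0.084, 0.002, -0.014, 0.012]
[0.014, 0.0, 0.084, 0.002, -0.014, 0.012]
[0.015, 0.0, 0.084, 0.002, -0.014, 0.012]
```

```bash
python3 - <<'E'
from h import *
print(r.get_state()['joints'])
E
```

```text
[  11.37283664    8.65943656  -12.40049303   -2.81731939  -68.81848088
 -173.59652953]
```

Joint 6 hit its limit, so I'll use the half-turned orientation, with the camera towards −y, and mirror the plan so the −y end comes out first.

Request:
carry_out(targets=[[0, 0, 0, 0, 0, -0.172], [0, 0, 0, 0, 0, -0.172], [0, 0, 0, 0, 0, -0.172], [0, 0, 0, 0, 0, -0.172], [0, 0, 0, 0, 0, -0.172]])

```text
time_s: 12.38
tcp_pos: [0.545, -0.0665, 0.2261]
eef_rot: [177.7, -1.2, 158.8]
contact_force: [0.2, 0.1, 0.7]
gripper_width: 0.0372
gripper_force: 0.0
```

Request:
carry_out(targets=[[0, 0, 0, 0, 0, -0.172], [0, 0, 0, 0, 0, -0.172], [0, 0, 0, 0, 0, -0.172], [0, 0, 0, 0, 0, -0.172], [0, 0, 0, 0, 0, -0.172]])

```text
time_s: 13.0
tcp_pos: [0.545, -0.0665, 0.2262]
eef_rot: [177.6, 1.0, -149.6]
contact_force: [-0.3, 1.0, 0.4]
gripper_width: 0.0368
gripper_force: 0.0
```

Request:
carry_out(targets=[[0, 0, 0, 0, 0, -0.172], [0, 0, 0, 0, 0, -0.172], [0, 0, 0, 0, 0, -0.172], [0, 0, 0, 0, 0, -0.172], [0, 0, 0, 0, 0, -0.172]])

```text
time_s: 13.62
tcp_pos: [0.545, -0.0665, 0.2262]
eef_rot: [179.3, 2.5, -98.0]
contact_force: [0.1, -0.9, -0.1]
gripper_width: 0.0368
gripper_force: 0.0
```

```bash
python3 - <<'E'
from h import *
print(r.get_state()['joints'].round(1)); go(9,-44,180,Rt(-90),4)
E
```

```text
[ 11.5   8.6 -12.4  -2.8 -68.8 -18.5]
t 13.62 case [ 9.1 12.4] z 226.2 F [ 0.1 -0.9 -0.1] w 36.8 gf 0.0 rotleft [  0.2   2.6 -22.6]
[0.027, -0.011, 0.022, 0.001, 0.011, -0.094]
[0.028, -0.008, 0.022, 0.001, 0.011, -0.094]
[0.028, -0.006, 0.022, 0.001, 0.011, -0.094]
[0.028, -0.003, 0.023, 0.001, 0.011, -0.094]
```

Request:
carry_out(targets=[[0.027, -0.011, 0.022, 0.001, 0.011, -0.094], [0.028, -0.008, 0.022, 0.001, 0.011, -0.094], [0.028, -0.006, 0.022, 0.001, 0.011, -0.094], [0.028, -0.003, 0.023, 0.001, 0.011, -0.094], [0, 0, 0, 0, 0, 0]])

```text
time_s: 14.25
tcp_pos: [0.5583, -0.1214, 0.1792]
eef_rot: [179.9, 0.0, -75.9]
contact_force: [0.8, 0.3, 0.2]
gripper_width: 0.0364
gripper_force: 0.0
```

```bash
python3 - <<'E'
from h import *
rulers(); go(9,-44,30,Rt(-90)); 
E
```

```text
wrist [[23.0, 91.0], [-4.0, 91.0], [-4.0, 103.0], [24.0, 102.0]]
wrist [[-74.0, 38.0], [-91.0, 37.0], [-99.0, 102.0], [-81.0, 103.0]]
wrist [[107.0, 35.0], [91.0, 36.0], [96.0, 103.0], [113.0, 103.0]]
wrist [[-32.0, 20.0], [-33.0, -72.0], [-63.0, -71.0], [-65.0, 21.0]]
wrist [[23.0, -97.0], [-5.0, -97.0], [-6.0, 52.0], [26.0, 52.0]]
top [[-32.0, 80.0], [-33.0, -31.0], [-66.0, -31.0], [-65.0, 80.0]]
top [[27.0, 105.0], [26.0, -33.0], [-9.0, -33.0], [-8.0, 105.0]]
top [[145.0, 86.0], [97.0, -123.0], [12.0, -102.0], [60.0, 105.0]]
t 14.35 case [  9.1 -43.9] z 180.7 F [1.1 0.4 0.5] w 36.7 gf 0.0 rotleft [-0.1  0.  -0.5]
[0.0, 0.0, 0.1, -0.001, 0.0, -0.003]
[0.0, 0.0, 0.1, -0.001, 0.0, -0.003]
[0.0, 0.0, 0.1, -0.001, 0.0, -0.003]
```

Request:
carry_out(targets=[[0, 0, 0.1, 0, 0, -0.003], [0, 0, 0.1, 0, 0, -0.003], [0, 0, 0.1, 0, 0, -0.002], [0, 0, 0, 0, 0, 0]])

```text
time_s: 14.85
tcp_pos: [0.5571, -0.1211, 0.0282]
eef_rot: [179.8, 0.1, -75.4]
contact_force: [0.5, -0.4, 1.4]
gripper_width: 0.0371
gripper_force: 0.0
```

```bash
python3 - <<'E'
from h import *
go(9,-44,-5,Rt(-90),2); 
E
```

```text
t 14.85 case [  7.1 -43.5] z 28.2 F [ 0.5 -0.4  1.4] w 37.1 gf 0.0 rotleft [ 0.2  0.1 -0. ]
[0.001, -0.002, 0.033, 0.002, 0.001, -0.0]
[0.001, -0.002, 0.033, 0.002, 0.001, -0.0]
```

Request:
carry_out(targets=[[0, -0.004, 0.02, 0, 0, 0], [0, 0, 0.024, 0, 0, 0], [0, 0, 0.02, 0, 0, 0], [0, 0, 0, 0, 0, 0]])

```text
time_s: 15.35
tcp_pos: [0.5614, -0.121, -0.0015]
eef_rot: [-179.9, 0.0, -75.4]
contact_force: [-0.4, -0.2, 0.3]
gripper_width: 0.0371
gripper_force: 0.0
```

```bash
python3 - <<'E'
from h import *
go(9,-44,-5,Rt(-90),1); 
E
```

```text
t 15.35 case [ 11.2 -44.5] z -1.5 F [-0.4 -0.2  0.3] w 37.1 gf 0.0 rotleft [-0.1  0.   0. ]
[-0.001, 0.005, 0.007, -0.001, 0.0, 0.0]
```

Request:
carry_out(targets=[[0, 0.003, 0.004, 0, 0, 0], [0, 0, 0.003, 0, 0, 0], [0, 0, 0, 0, 0, 0]])

```text
time_s: 15.72
tcp_pos: [0.5605, -0.1213, -0.0044]
eef_rot: [-179.8, -0.0, -75.4]
contact_force: [0.2, 0.6, 0.7]
gripper_width: 0.0369
gripper_force: 0.0
```

Request:
carry_out(targets=[[0, 0, 0, 0, 0, 0], [0, 0, 0, 0, 0, 0], [0, 0, 0, 0, 0, 0], [0, 0, 0, 0, 0, 0], [0, 0, 0, 0, 0, 0]], hand=0, squeeze=30)

```text
time_s: 16.35
tcp_pos: [0.5604, -0.1213, -0.0044]
eef_rot: [-179.9, -0.0, -75.4]
contact_force: [-0.9, 1.0, 2.3]
gripper_width: 0.0297
gripper_force: 30.0
```

```bash
python3 - <<'E'
from h import *
go(10,12,2,Rt(-90),4); rulers()
E
```

```text
t 16.35 case [ 10.2 -44.6] z -4.4 F [-0.9  1.   2.3] w 29.7 gf 30.0 rotleft [-0.1 -0.   0. ]
[-0.028, 0.0, -0.003, -0.001, -0.0, 0.0]
[-0.028, 0.0, -0.003, -0.001, -0.0, 0.0]
[-0.028, 0.0, -0.003, -0.001, -0.0, 0.0]
[-0.028, 0.0, -0.003, -0.001, -0.0, 0.0]
wrist [[95.0, -22.0], [-102.0, -22.0], [-106.0, 1.0], [98.0, 1.0]]
wrist [[-21.0, -47.0], [-27.0, -47.0], [-31.0, -15.0], [-24.0, -14.0]]
wrist [[51.0, -15.0], [48.0, -47.0], [41.0, -47.0], [44.0, -14.0]]
wrist [[-31.0, -72.0], [-63.0, -72.0], [-64.0, -59.0], [-32.0, -59.0]]
wrist [[24.0, -72.0], [-5.0, -72.0], [-5.0, -40.0], [25.0, -40.0]]
top [[-33.0, 80.0], [-32.0, -19.0], [-65.0, -19.0], [-66.0, 80.0]]
top [[134.0, 90.0], [103.0, -121.0], [-15.0, -102.0], [16.0, 107.0]]
```

The ruler is firmly gripped at 29.7 mm. I'll lift slightly and slide it towards +y so that the −y end comes under the opening.

Request:
carry_out(targets=[[0, 0, -0.006, 0, 0, 0], [-0.034, 0, -0.002, 0, 0, 0], [-0.035, 0, 0, 0, 0, 0], [-0.035, 0, 0, 0, 0, 0], [0, 0, 0, 0, 0, 0]], squeeze=45)

```text
time_s: 17.08
tcp_pos: [0.5469, -0.0693, -0.0004]
eef_rot: [-179.9, -0.0, -75.2]
contact_force: [0.5, 0.2, -0.0]
gripper_width: 0.0291
gripper_force: 45.0
```

```bash
cat >> h.py <<'E'
def pose(th,L,zl,x=10):
    t=np.radians(th); return x, L-188*np.cos(t)-18.6*np.sin(t), zl+188*np.sin(t)-18.6*np.cos(t), Rt(-90,0,th)
E
python3 - <<'E'
from h import *
go(*pose(10,194,17),2); rulers(); print(r.get_state()['joints'].round(1))
E
```

```text
t 17.07 case [10.3  9.2] z -0.4 F [ 0.5  0.2 -0. ] w 29.1 gf 45.0 rotleft [-0.2 10.   0.1]
[0.004, 0.0, -0.032, -0.001, 0.083, 0.001]
[0.006, 0.0, -0.031, -0.001, 0.083, 0.001]
wrist [[97.0, 34.0], [-104.0, 34.0], [-108.0, 58.0], [100.0, 59.0]]
wrist [[-22.0, 9.0], [-28.0, 8.0], [-32.0, 42.0], [-25.0, 43.0]]
wrist [[52.0, 43.0], [49.0, 8.0], [42.0, 8.0], [44.0, 43.0]]
wrist [[-31.0, -4.0], [-32.0, -73.0], [-63.0, -70.0], [-66.0, -1.0]]
wrist [[25.0, -102.0], [-5.0, -102.0], [-8.0, 16.0], [29.0, 16.0]]
top [[-32.0, 80.0], [-34.0, 37.0], [-67.0, 38.0], [-65.0, 81.0]]
top [[-34.0, -29.0], [-33.0, -72.0], [-66.0, -72.0], [-66.0, -29.0]]
top [[111.0, 106.0], [112.0, -105.0], [-13.0, -104.0], [-14.0, 105.0]]
[ 13.   22.3 -29.3   0.  -38.3   1.7]
```

Request:
carry_out(targets=[[0.004, 0, -0.032, 0, 0.083, 0], [0.006, 0, -0.031, 0, 0.083, 0], [0, 0, 0, 0, 0, 0]])

```text
time_s: 17.55
tcp_pos: [0.5479, -0.074, 0.0317]
eef_rot: [-179.8, -10.0, -75.3]
contact_force: [-0.1, -0.2, -0.3]
gripper_width: 0.0292
gripper_force: 45.0
```

```bash
python3 - <<'E'
from h import *
go(*pose(18,194,18),2); print(r.get_state()['joints'].round(1))
E
```

```text
t 17.55 case [10.   4.4] z 31.7 F [-0.1 -0.2 -0.3] w 29.2 gf 45.0 rotleft [-0.2  8.   0.1]
[-0.0, -0.0, -0.027, -0.002, 0.067, 0.001]
[0.002, 0.0, -0.027, -0.002, 0.067, 0.001]
[ 19.4  18.3 -37.4  17.1 -36.2 -18.6]
```

Request:
carry_out(targets=[[0.001, 0, -0.027, 0, 0.067, 0], [0.002, 0, -0.027, 0, 0.067, 0], [0, 0, 0, 0, 0, 0]])

```text
time_s: 17.92
tcp_pos: [0.5469, -0.0704, 0.0578]
eef_rot: [-179.9, -18.0, -75.3]
contact_force: [0.1, -1.1, -0.4]
gripper_width: 0.0296
gripper_force: 45.0
```

```bash
python3 - <<'E'
from h import *
go(*pose(27,194,22),2); print(r.get_state()['joints'].round(1))
im=r.capture("scene")[:,:,::-1]; im2=r.capture("wrist")[:,:,::-1]
cv2.imwrite("pics/t1.png",np.hstack([cv2.resize(im[130:300,200:390],(447,400)),cv2.resize(im2[:,150:500],(350,400))]))
E
```

```text
t 17.93 case [10.   8.2] z 57.8 F [ 0.1 -1.1 -0.4] w 29.6 gf 45.0 rotleft [-0.1  9.   0. ]
[0.001, -0.0, -0.034, -0.001, 0.075, 0.0]
[0.003, -0.0, -0.034, -0.001, 0.075, 0.0]
[ 24.   16.1 -42.3  29.4 -38.3 -33.6]
```

View pics/t1.png

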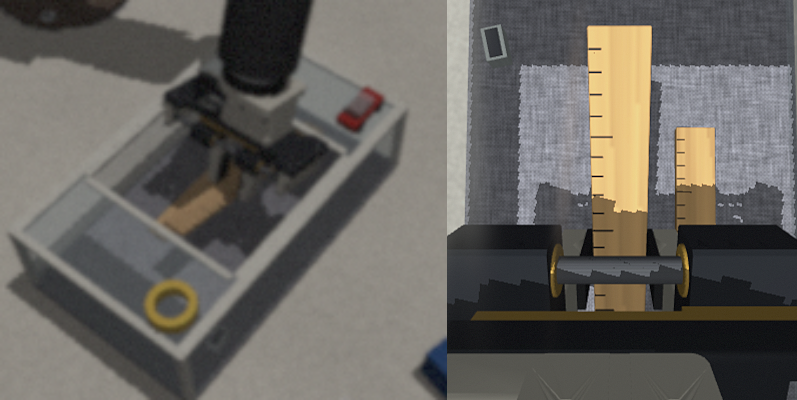

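The ruler sits straight in the jaws and its −y end, at (165,225) in the left pane, is just inside the bar. Its reading agrees with the estimated y≈−93 against the edge at −103. I'll go on tilting and raise.

Request:
carry_out(targets=[[0.001, 0, -0.034, 0, 0.075, 0], [0.003, 0, -0.034, 0, 0.075, 0], [0, 0, 0, 0, 0, 0]])

```text
time_s: 18.4
tcp_pos: [0.5445, -0.0607, 0.0902]
eef_rot: [-179.9, -26.9, -75.4]
contact_force: [-0.1, 0.0, -0.6]
gripper_width: 0.0291
gripper_force: 45.0
```

```bash
python3 - <<'E'
from h import *
go(*pose(27,194,60),2); print(r.get_state()['joints'].round(1))
E
```

```text
t 18.4 case [10.1 18.2] z 90.2 F [-0.1  0.  -0.6] w 29.1 gf 45.0 rotleft [-0.1  0.1  0. ]
[0.018, 0.0, -0.034, -0.001, 0.0, 0.0]
[0.018, 0.0, -0.034, -0.001, 0.0, 0.0]
[ 29.7  14.6 -45.2  38.6 -44.6 -46.3]
```

Request:
carry_out(targets=[[0.018, 0, -0.034, 0, 0, 0], [0.018, 0, -0.034, 0, 0, 0], [0, 0, 0, 0, 0, 0]])

```text
time_s: 18.77
tcp_pos: [0.5451, -0.0616, 0.1292]
eef_rot: [-179.7, -26.8, -75.6]
contact_force: [0.1, -0.2, -0.4]
gripper_width: 0.029
gripper_force: 45.0
```

```bash
python3 - <<'E'
from h import *
go(*pose(27,92,60),4); print(r.get_state()['joints'].round(1))
E
```

```text
t 18.77 case [10.4 17.1] z 129.2 F [ 0.1 -0.2 -0.4] w 29.0 gf 45.0 rotleft [-0.2  0.2 -0.1]
[0.045, 0.0, 0.023, -0.001, 0.001, -0.001]
[0.045, 0.0, 0.023, -0.001, 0.001, -0.001]
[0.045, 0.0, 0.023, -0.001, 0.001, -0.001]
[0.045, 0.0, 0.023, -0.001, 0.001, -0.001]
[ 30.4  11.8 -41.8  34.8 -49.7 -41.8]
```

Request:
carry_out(targets=[[0.045, 0, 0.023, 0, 0, 0], [0.045, 0, 0.023, 0, 0, 0], [0.045, 0, 0.023, 0, 0, 0], [0.045, 0, 0.023, 0, 0, 0], [0, 0, 0, 0, 0, 0]])

```text
time_s: 19.4
tcp_pos: [0.569, -0.1614, 0.1273]
eef_rot: [-180.0, -26.9, -75.6]
contact_force: [0.4, 0.2, -0.7]
gripper_width: 0.029
gripper_force: 45.0
```

```bash
python3 - <<'E'
from h import *
go(*pose(27,80,190),4); print(r.get_state()['joints'].round(1))
E
```

```text
t 19.4 case [  8.4 -85.5] z 127.3 F [ 0.4  0.2 -0.7] w 29.0 gf 45.0 rotleft [ 0.   0.1 -0.2]
[0.034, -0.001, -0.056, 0.0, 0.0, -0.001]
[0.034, -0.001, -0.056, 0.0, 0.0, -0.001]
[0.034, -0.001, -0.056, 0.0, 0.0, -0.001]
[0.034, -0.001, -0.056, 0.0, 0.0, -0.001]
[ 17.4  13.  -41.8  40.3 -44.3 -34.6]
```

Request:
carry_out(targets=[[0.034, 0, -0.056, 0, 0, 0], [0.034, 0, -0.056, 0, 0, 0], [0.034, 0, -0.056, 0, 0, 0], [0.034, 0, -0.056, 0, 0, 0], [0, 0, 0, 0, 0, 0]])

```text
time_s: 20.02
tcp_pos: [0.5733, -0.1682, 0.2612]
eef_rot: [-179.6, -26.9, -75.5]
contact_force: [-0.5, 0.0, -1.2]
gripper_width: 0.0294
gripper_force: 45.0
```

```bash
python3 - <<'E'
from h import *
go(10,-60,270,Rt(-90),4); print(r.get_state()['joints'].round(1))
E
```

```text
t 20.02 case [ 10.9 -93.2] z 261.2 F [-0.5  0.  -1.2] w 29.4 gf 45.0 rotleft [ -0.4 -26.9  -0. ]
[-0.013, 0.0, -0.011, -0.002, -0.112, -0.0]
[-0.014, 0.0, -0.01, -0.002, -0.112, -0.0]
[-0.015, 0.0, -0.008, -0.002, -0.112, -0.0]
[-0.016, 0.0, -0.006, -0.002, -0.112, -0.0]
[ 18.5   6.1 -29.1  31.3 -60.4 -21.1]
```

Request:
carry_out(targets=[[-0.013, 0, -0.011, 0, -0.112, 0], [-0.014, 0, -0.01, 0, -0.112, 0], [-0.015, 0, -0.008, 0, -0.112, 0], [-0.016, 0, -0.006, -0.004, -0.112, 0], [0, 0, 0, 0, 0, 0]])

```text
time_s: 20.65
tcp_pos: [0.5643, -0.1377, 0.2667]
eef_rot: [179.9, -0.0, -75.6]
contact_force: [-1.0, 0.3, -0.4]
gripper_width: 0.0292
gripper_force: 45.0
```

Request:
carry_out(targets=[[0, 0, 0, 0, 0, 0], [0, 0, 0, 0, 0, 0], [0, 0, 0, 0, 0, 0], [0, 0, 0, 0, 0, 0]])

```text
time_s: 21.15
tcp_pos: [0.5637, -0.1365, 0.2679]
eef_rot: [179.9, -0.1, -75.3]
contact_force: [-0.2, 0.0, -0.3]
gripper_width: 0.029
gripper_force: 45.0
```

```bash
python3 - <<'E'
from h import *
go(10,-60,270,Rt(-90),1)
im=r.capture("scene")[:,:,::-1]; im2=r.capture("wrist")[:,:,::-1]
cv2.imwrite("pics/t2.png",np.hstack([cv2.resize(im[60:300,180:420],(400,400)),cv2.resize(im2[:,120:520],(400,400))]))
E
```

```text
t 21.15 case [  9.6 -60. ] z 267.9 F [-0.2  0.  -0.3] w 29.0 gf 45.0 rotleft [ 0.1 -0.1  0.1]
[0.0, -0.001, -0.004, 0.002, -0.002, 0.001]
```

View pics/t2.png

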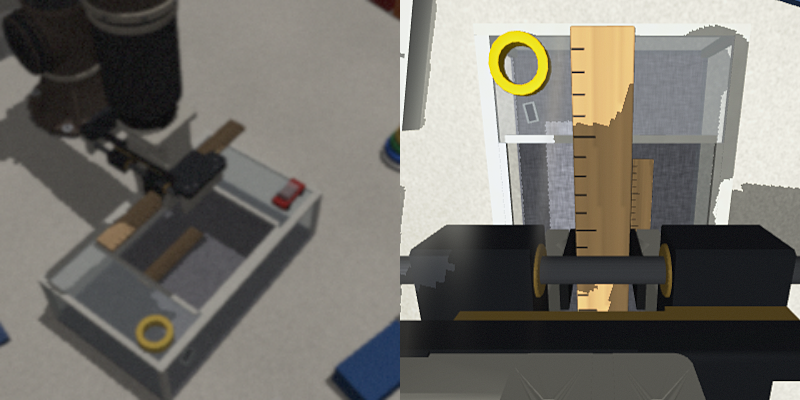

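The long ruler is held level well above the case. Its ends are at (115,235) and (240,125) in the left pane, the tape and car are in place, and the short ruler is still on the floor. I'll hand in.

```bash
python3 - <<'E'
from plant import r
print(r.close_job())
E
```

```text
the job is handed in; nothing more can be done
None
```

I brought the long ruler out end first and handed the job in at about 21 s; the arm was still gripping it, level and about 15 cm above the case top, and I pushed the short ruler about 13 mm aside to make room for the fingers (limit 30 mm); the hand-in gave no verdict.

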